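# Snap the steel shell onto a mechanical seal on its assembly nest

## Task

Put the bare seal head upright and fully down on the pilot of the green-footed assembly nest. Then push its steel shell down over it, past the snap of the sprung lugs, until the shell sits fully home on the rubber collar, and do not let go: finish with the gripper still on the shell, pressing it firmly down (10 N or more). Leave the other parts on the bench where they are.

Things in the scene. Friction and masses are not known exactly. Their poses are not given: they have to be found in the camera images.
- nest: Assembly nest, fixed to the bench. Origin: centre of its underside on the bench, z up. Round green foot 90 mm across, 12 mm high; green boss 56 mm across up to 36 mm; steel column 40 mm across up to a flat shoulder at 70 mm; on it a steel pilot pin 19 mm in diameter standing 18 mm above the shoulder (its top a round dome).
- nest_seat (a point): Centre of the nest's shoulder, 70 mm above the bench, at the foot of the pilot: the seal head's origin belongs here, the pilot inside its bore.
- seal_head: Bare seal head, upright, 0.2 kg. Origin: centre of its underside; z up, along its axis. Black rubber collar 45 mm in diameter, 22 mm high, with a thin steel band (grip it here); above it a steel neck 34 mm in diameter up to 40 mm and a dark carbon nose up to 44 mm. The bore, 22 mm in diameter, takes the whole pilot from below.
- collar_top (a point): Point on the seal head's axis, 22 mm above its origin, level with the flat top of the rubber collar: the origin of the shell comes here when it is home. 9 mm higher, four small round sprung lugs stand out of the neck, 41 mm across over opposite lugs, at 45 degrees to the head's x and y axes.
- shell: Bright steel retainer shell, a round cup standing mouth down, 47 mm in outer diameter, 28 mm high, 0.07 kg, with a 26 mm hole in its flat top. Origin: centre of its lower rim (the mouth); z up, along its axis. The mouth is 41 mm wide and tapers to an inner bead 36 mm across. Any yaw will do.
- shell_top (a point): Centre of the shell's top, 28 mm above its origin. Lowered over the neck, the shell first meets the lugs about 10 mm short of home. Pushed on, the force grows to some 7 to 20 N until it is about 5 mm short; there the lugs spring out behind the bead, the force suddenly drops, and it goes on to its hard stop on the collar.
- finished_seal: A bystander: finished seal, 47 mm in diameter, 50 mm high, shell already on. Origin: centre of its underside.
- carbon_ring: A bystander: loose dark carbon ring, 32 mm across, 10 mm high. Origin: centre of its underside.
- large_head: A bystander: bare seal head of a larger size, 60 mm in diameter, 56 mm high. Origin: centre of its underside.
- large_shell: A bystander: steel shell of the larger size, 62 mm in diameter, 36 mm high. Origin: centre of its underside.
Not all that is in view belongs to the job. What is shaped like the shell but red is not meant.

How it is judged:
By the outcome, as a careful person would: the job done as asked, in the order asked, and still so for the second after the job is handed in, while the arm keeps its last pose, push and grip.
It also fails if it takes over 70 s, if anything falls off the work surface, if the arm or the gripper's body presses on something with over 40 N, if the wrist force passes 120 N, or if a joint passes its speed limit or range.

## Robot

A 6-joint arm with a two-finger parallel gripper is mounted at the origin on the work surface. World frame = base frame: x ahead of the robot, y to its left, z up, the work surface at z = 0. Lengths are in m, angles in rad, forces in N, time in s.
With the tool pointing down it reaches from about 0.375 to 0.9 m from the base axis. Payload 3.1 kg.
Tool frame: the origin (TCP) lies at the centre of the arm's flange, where the gripper is bolted on; the fingertips stand 173 mm ahead of it and the grasp point (between the pads) lies 155 mm ahead of it; x points along the fingers, y is the direction in which the jaws open and shut, and the axes are right-handed (so a half turn about x gives the same grasp; the last joint's range is limited). The gripper opens to 85 mm and grips with 20 to 120 N. Pads are 22 mm wide; open, the fingers measure 114 mm over their backs; the gripper's body (76 mm by 85 mm) begins 54 mm behind the grasp point. The pads swing forward as they close: fully open they stand 13 mm farther back than shut.
Start: joints at [-1.452, 0.527, 1.433, -0, 1.181, -0.178], TCP at [0.183, -0.597, 0.405] pointing down, gripper open.
Joint ranges: [-3.08, 3.08], [-0.75, 2.2], [0.22, 2.44], [-1.43, 4.57], [0, 2.65], [-2.85, 2.85]. Speed limits (rad/s): [2.79, 2.79, 3.14, 3.14, 3.14, 3.14].

## Interface

Orientations are given as a unit quaternion [w, x, y, z].
In Python, from cell import arm, hand, solve_ik, get_obs, cams, job gives the robot as it stands. Calls block until the motion is done:
- arm.move_ptp(position, orientation): joint-space move of the TCP to a pose.
- arm.move_linear(position, attitude=None, vel=0.15, until_force=None): straight line of the TCP; attitude=None keeps the orientation; vel is the mean speed in m/s. With until_force (N) it stops when the force on the tool has changed by that much, and returns True; else False.
- arm.goto_joints(angles): joint-space move.
- hand.set_gripper(opening, strength=None): opening from 0.0 (shut) to 1.0 (fully open); strength is the grip in N (None keeps the last); returns when the fingers have stopped.
- arm.wait(seconds).
- solve_ik(position, orientation): joint angles nearest the present ones, or None.
- get_obs(): the state.
- cams.get_image(name): name is "scene" or "top" or "wrist"; returns (picture, depth): 384x512x3 uint8, blue, green, red; 384x512 float32, m along the optical axis (not along the pixel's ray), 0 where there is no reading.
- cams.camera_info(name): a dict with "K" (3x3 intrinsics, pixels), "R" (3x3) and "t" (3): a world point X has camera coordinates R X + t; the wrist camera has in their place "hand_eye" (4x4, takes a point from camera to tool coordinates, whose origin is the TCP and whose axes are the tool frame's). Camera axes: x right, y down, z forward; pixel columns grow to the right and rows downward; lengths in m; the calibration is good to about 2 mm. A picture is of the moment at which its call begins: read the wrist's pose just before it. camera_info takes no time and is no camera call.
A pose or a line that the arm cannot do raises arm.PlanningError and nothing moves.
- job.job_done(): hands the job in, once; it reports no verdict.
The state is a dict: "time": time; "joint_pos": joint angles; "joint_vel": joint speeds; "tau": joint torques, N m; "eef_pos": TCP position; "tool_rot": TCP orientation; "force": force on the tool from outside, world axes, zero at the start; "ft_torque": the same for the moment, N m; "opening": opening from 0.0 (shut) to 1.0 (fully open).
Only numpy, scipy, OpenCV 4.12 (cv2) and the standard library are available. Lean on these libraries where they do the work, as an engineer would, in place of code of your own. Each camera call takes 0.05 s, during which the arm holds its last target.

## Working session

There is one attempt and no reset: what is moved stays moved. The work goes in short steps, each a Python script; the robot and the scene stay as the last script left them, time stands still between calls to the robot, and variables do not carry over. Pictures are saved under pics/ and viewed, and the job is handed in when it is done.

```bash
ls; mkdir -p pics; python3 - <<'E'
from cell import arm, hand, solve_ik, get_obs, cams, job
import cv2, numpy as np
for n in ["scene","top","wrist"]:
    im,d=cams.get_image(n); cv2.imwrite(f"pics/{n}0.png",im); np.save(f"pics/{n}0.npy",d)
    print(n,{k:np.round(v,4).tolist() for k,v in cams.camera_info(n).items()})
print(get_obs())
E
```

```text
pics
scene {'K': [[439.0122, 0.0, 251.0743], [0.0, 439.0122, 185.1021], [0.0, 0.0, 1.0]], 'R': [[-0.8852, 0.4651, -0.008], [0.2625, 0.4852, -0.8341], [-0.3841, -0.7404, -0.5516]], 't': [0.5397, -0.0721, 1.3447]}
top {'K': [[412.0077, 0.0, 253.4684], [0.0, 412.0077, 193.4714], [0.0, 0.0, 1.0]], 'R': [[0.0099, -0.9999, 0.0053], [-0.9924, -0.0105, -0.1227], [0.1227, -0.0041, -0.9924]], 't': [-0.0194, 0.6043, 0.9292]}
wrist {'K': [[289.4739, 0.0, 258.4097], [0.0, 289.4739, 193.7054], [0.0, 0.0, 1.0]], 'hand_eye': [[-0.0003, -0.2861, 0.9582, 0.0306], [1.0, -0.0012, -0.0, 0.0008], [0.0011, 0.9582, 0.2861, -0.0741], [0.0, 0.0, 0.0, 1.0]]}
{'time': 0.15, 'joint_pos': array([-1.45150610e+00,  5.28297357e-01,  1.43360662e+00, -4.27185633e-06,
        1.18141091e+00, -1.78498502e-01]), 'joint_vel': array([-2.00417676e-03, -2.91837248e-03, -2.66530820e-03, -7.04133695e-05,
        6.47544686e-06, -3.06478092e-04]), 'tau': array([ 8.13487604e-04, -4.42743051e+01, -1.78274828e+01, -3.06982784e-04,
        5.63634749e-03,  1.13957390e-05]), 'eef_pos': array([ 0.18337677, -0.5972234 ,  0.40393111]), 'tool_rot': array([ 0.10428748,  0.69929942,  0.10550484, -0.69926617]), 'force': array([-0.63416049, -0.38180897,  0.34155673]), 'ft_torque': array([-0.02531146, -0.06668722, -0.03858743]), 'opening': 0.9977833469614104}
```

View pics/top0.png

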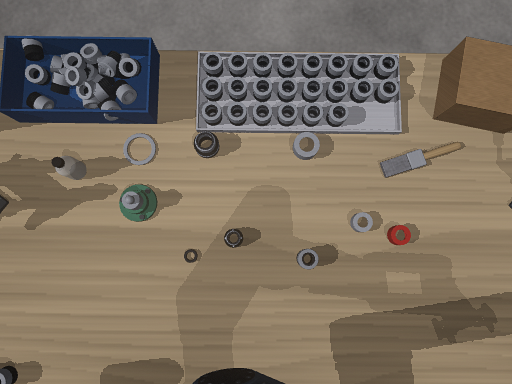

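View pics/scene0.png

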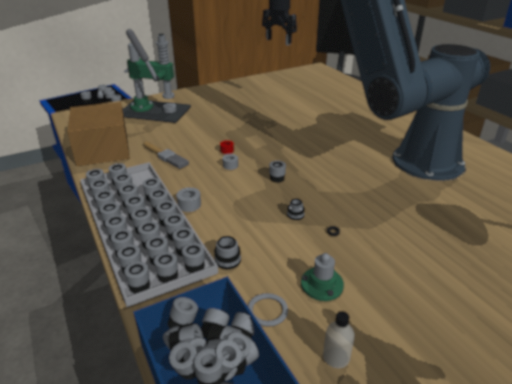

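View pics/wrist0.png

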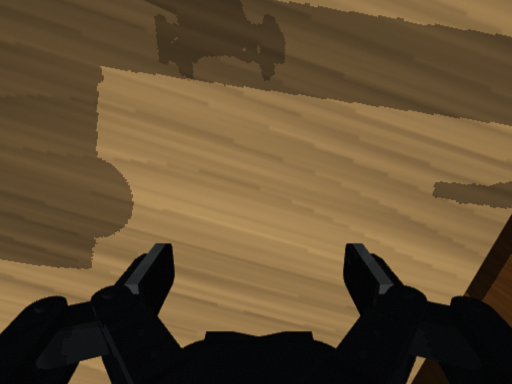

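Top view: bare head candidates are (233,238), small, and (206,145), the large head. Shell candidates are (362,222), (306,146) large, (400,235) red, and (307,259), which is the finished seal. The heads and finished parts in the tray and bin also look similar. By description I choose the head at (233,238), the shell at (362,222) and the nest at (138,202). Next I measure and check in a crop.

```bash
cat > h.py <<'E'
import numpy as np, cv2
from scipy.spatial.transform import Rotation as Ro
def cloud(cams,name,d,obs=None):
    ci=cams.camera_info(name);K=np.array(ci["K"])
    v,u=np.mgrid[:d.shape[0],:d.shape[1]]
    P=np.dstack([(u-K[0,2])/K[0,0]*d,(v-K[1,2])/K[1,1]*d,d])
    if name!="wrist":
        return (P-np.array(ci["t"]))@np.array(ci["R"])
    H=np.array(ci["hand_eye"]);q=obs["tool_rot"]
    R=Ro.from_quat([q[1],q[2],q[3],q[0]]).as_matrix()
    return (P@H[:3,:3].T+H[:3,3])@R.T+obs["eef_pos"]
def circ(xy):
    from scipy.optimize import least_squares
    c=xy.mean(0); r=least_squares(lambda p:np.hypot(*(xy-p[:2]).T)-p[2],[*c,.02],loss="soft_l1",f_scale=.001).x
    return r
def downq(yaw):
    # tool x -> -z, tool y -> (cos yaw, sin yaw,0)
    x=np.array([0,0,-1.]);y=np.array([np.cos(yaw),np.sin(yaw),0]);z=np.cross(x,y)
    q=Ro.from_matrix(np.c_[x,y,z]).as_quat();return np.array([q[3],q[0],q[1],q[2]])
E
python3 - <<'E'
from cell import cams
from h import *
d=np.load("pics/top0.npy");im=cv2.imread("pics/top0.png");P=cloud(cams,"top",d)
for n,(u,v) in dict(nest=(138,202),head=(233,238),lhead=(206,145),fin=(307,259),shell=(362,222),lshell=(306,146),red=(400,235),ring=(191,256)).items():
    w=26 if n=="nest" else 20
    Q=P[v-w:v+w,u-w:u+w].reshape(-1,3);Q=Q[np.isfinite(Q).all(1)]
    z0=np.percentile(Q[:,2],30)
    M=Q[Q[:,2]>.006]; zt=np.percentile(M[:,2],97)
    T=M[M[:,2]>zt-.004]
    r=cv2.minEnclosingCircle((T[:,:2]*1000).astype(np.float32))
    print(n,"table",round(z0,4),"ztop",round(zt,4),"enclosing c",np.round(r[0],1),"d",round(2*r[1],1),len(T),"mean",np.round(T[:,:2].mean(0),4))
a=cv2.resize(im[205:275,90:270],None,fx=4,fy=4,interpolation=2); b=cv2.resize(im[195:275,290:420],None,fx=4,fy=4,interpolation=2)
o=np.zeros((600,720,3),np.uint8);o[:280,:720]=a;o[280:600,:520]=b;cv2.imwrite("pics/crop1.png",o)
E
```

```text
nest table -0.0001 ztop 0.0851 enclosing c [535.8 132. ] d 299.9 55 mean [0.5739 0.2392]
head table -0.0005 ztop 0.0477 enclosing c [496.3  18.6] d 59.7 32 mean [0.4986 0.0264]
lhead table 0.0001 ztop 0.0573 enclosing c [616.2  51. ] d 287.2 109 mean [0.7135 0.0968]
fin table -0.0005 ztop 0.0532 enclosing c [466.8 -84.1] d 154.4 126 mean [ 0.4563 -0.1307]
shell table -0.0003 ztop 0.9289 enclosing c [485.8  -9.3] d 0.0 9 mean [ 0.4858 -0.0093]
lshell table 0.0005 ztop 0.0395 enclosing c [618.9 -80.6] d 302.0 261 mean [ 0.7194 -0.1356]
red table -0.0002 ztop 0.0322 enclosing c [ 499.8 -195. ] d 372.4 114 mean [ 0.5101 -0.3339]
ring table -0.0009 ztop 0.9964 enclosing c [485.8  -9.3] d 0.0 5 mean [ 0.4858 -0.0093]
```

View pics/crop1.png

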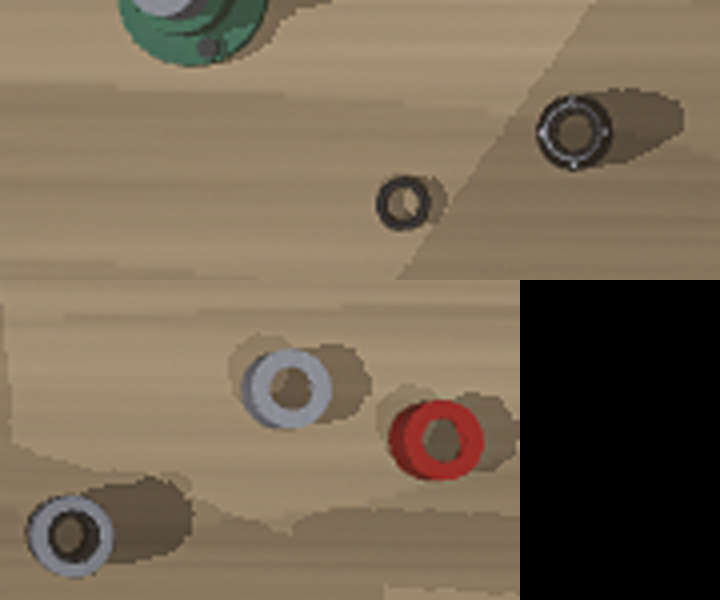

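```bash
python3 - <<'E'
from cell import cams,get_obs,solve_ik
from h import *
q=get_obs()["tool_rot"];R=Ro.from_quat([q[1],q[2],q[3],q[0]]).as_matrix();print(np.round(R,3))
d=np.load("pics/top0.npy");P=cloud(cams,"top",d)
for n,(u,v) in dict(nest=(138,202),head=(233,238),shell=(362,222),red=(400,235),fin=(307,259),ring=(191,256)).items():
    Q=P[v-14:v+14,u-14:u+14].reshape(-1,3);dd=d[v-14:v+14,u-14:u+14].ravel();Q=Q[dd>.1]
    M=Q[(Q[:,2]>.006)];zt=np.percentile(M[:,2],90);T=M[abs(M[:,2]-zt)<.005]
    print(n,round(zt,4),np.round(np.median(M[:,:2],0),4),np.round((T[:,:2].max(0)+T[:,:2].min(0))/2,4),np.round(np.ptp(T[:,:2],axis=0),4))
for p in [(.5,.026,.33),(.574,.239,.4),(.51,-.24,.31)]:
    for y in (0,90,180,-90): 
        s=solve_ik(p,downq(np.radians(y)));print(p,y,None if s is None else np.round(s,2))
E
```

```text
[[-0.     0.293 -0.956]
 [ 0.002 -0.956 -0.293]
 [-1.    -0.002 -0.   ]]
nest 0.0719 [0.5803 0.2541] [0.5838 0.2623] [0.039  0.0349]
head 0.044 [0.5002 0.0329] [0.5012 0.033 ] [0.0299 0.0324]
shell 0.0301 [ 0.5407 -0.2653] [ 0.542  -0.2704] [0.0449 0.0451]
red 0.0302 [ 0.5114 -0.3527] [ 0.5124 -0.3579] [0.0445 0.0474]
fin 0.0512 [ 0.4557 -0.1385] [ 0.4553 -0.1387] [0.0429 0.0457]
ring 0.012 [0.4573 0.1353] [0.4583 0.1353] [0.0305 0.0288]
(0.5, 0.026, 0.33) 0 [-0.17  0.47  1.82 -0.    0.85 -0.17]
(0.5, 0.026, 0.33) 90 [-0.17  0.47  1.82 -0.    0.85 -1.74]
(0.5, 0.026, 0.33) 180 None
(0.5, 0.026, 0.33) -90 [-0.17  0.47  1.82 -0.    0.85  1.4 ]
(0.574, 0.239, 0.4) 0 [ 0.22  0.53  1.45 -0.    1.17  0.22]
(0.574, 0.239, 0.4) 90 [ 0.22  0.53  1.45 -0.    1.17 -1.36]
(0.574, 0.239, 0.4) 180 None
(0.574, 0.239, 0.4) -90 [ 0.22  0.53  1.45 -0.    1.17  1.79]
(0.51, -0.24, 0.31) 0 [-0.64  0.57  1.68 -0.    0.89 -0.64]
(0.51, -0.24, 0.31) 90 [-0.64  0.57  1.68 -0.    0.89 -2.21]
(0.51, -0.24, 0.31) 180 [-0.64  0.57  1.68 -0.    0.89  2.5 ]
(0.51, -0.24, 0.31) -90 [-0.64  0.57  1.68 -0.    0.89  0.93]
```

```bash
python3 - <<'E'
from cell import arm,hand,cams,get_obs
from h import *
q=downq(0)
for n,x,y,zt in [("shell",.542,-.270,.028),("head",.501,.033,.044),("nest",.582,.258,.07)]:
    arm.move_ptp([x,y,zt+.27],q);arm.wait(.2)
    o=get_obs();im,d=cams.get_image("wrist")
    cv2.imwrite(f"pics/w_{n}.png",im);np.savez(f"pics/w_{n}.npz",d=d,pos=o["eef_pos"],rot=o["tool_rot"])
    P=cloud(cams,"wrist",d,o);z=P[...,2];
    m=(d>.05)&(abs(z-zt)<.003)&(np.hypot(P[...,0]-x,P[...,1]-y)<.05)
    Q=P[m];c,r=cv2.minEnclosingCircle((Q[:,:2]*1000).astype(np.float32))
    print(n,o["time"],len(Q),"medz",np.median(Q[:,2]).round(4),"circ",np.round(c,1),round(2*r,1),"mid",np.round((np.percentile(Q,1,axis=0)+np.percentile(Q,99,axis=0))/2,4),np.round(np.percentile(Q,99,axis=0)-np.percentile(Q,1,axis=0),4))
E
python3 -c "
import cv2,numpy as np
a=[cv2.imread(f'pics/w_{n}.png')[60:350] for n in ('head','shell','nest')]
o=np.zeros((580,780,3),np.uint8);o[:290,:390]=a[0][:,60:450];o[:290,390:]=a[1][:,60:450];o[290:,:390]=a[2][:,60:450];cv2.imwrite('pics/w3.png',o)"
```

```text
shell 2.1583 1568 medz 0.028 circ [ 541.2 -269.3] 47.1 mid [ 0.5414 -0.269   0.0278] [0.044  0.0443 0.0035]
head 3.575 430 medz 0.0436 circ [500.4  35.1] 31.1 mid [0.501  0.0346 0.0432] [0.0277 0.0284 0.0038]
nest 4.775 1241 medz 0.0702 circ [583.1 266. ] 40.4 mid [0.583  0.2661 0.0699] [0.0375 0.0382 0.0036]
```

View pics/w3.png

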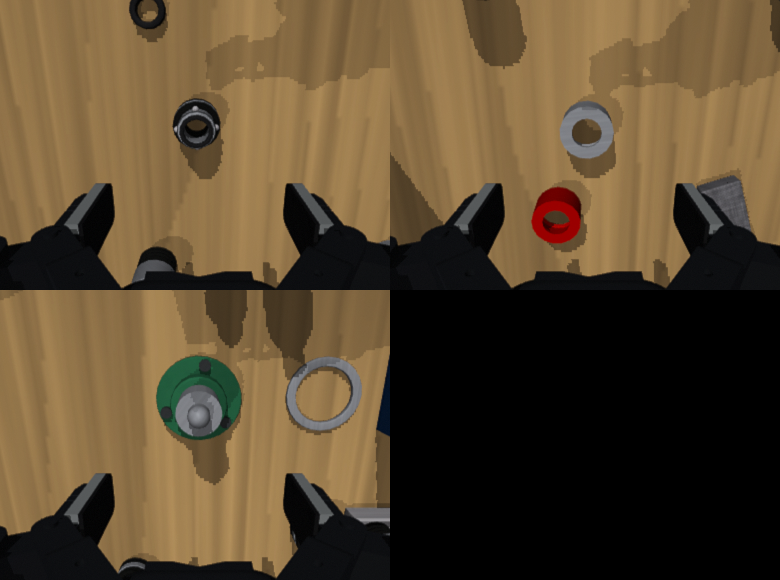

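The close views show the right parts. The bare head, with 4 lugs and a dark collar, is at crop (197,124). The bright shell is at (586,130) beside the red decoy at (556,215), and the nest pilot is at (198,415). The fitted diameters match. Next I pick up the head.

```bash
cat > look.py <<'E'
from h import *
def look(name,cams,get_obs):
    o=get_obs();im,d=cams.get_image("wrist");cv2.imwrite(f"pics/{name}.png",im)
    np.savez(f"pics/{name}.npz",d=d,pos=o["eef_pos"],rot=o["tool_rot"]);return o,im,d,cloud(cams,"wrist",d,o)
def ring(P,d,zt,x,y,rad=.03,tol=.003):
    m=(d>.03)&(abs(P[...,2]-zt)<tol)&(np.hypot(P[...,0]-x,P[...,1]-y)<rad);Q=P[m]
    c,r=cv2.minEnclosingCircle((Q[:,:2]*1000).astype(np.float32))
    return len(Q),np.round(c,1),round(2*r,1),np.round((np.percentile(Q,1,axis=0)+np.percentile(Q,99,axis=0))/2,4)
E
python3 - <<'E'
from cell import arm,hand,cams,get_obs
from look import *
q=downq(0);x,y=.5006,.0348
arm.move_ptp([x,y,.33],q)
arm.move_linear([x,y,.22],vel=.15)
print(arm.move_linear([x,y,.175],vel=.06,until_force=8))
print(get_obs()["eef_pos"],get_obs()["force"])
look("pre_head",cams,get_obs)
hand.set_gripper(0.0,strength=50)
o=get_obs();print(o["opening"],o["force"],o["eef_pos"])
arm.move_linear([x,y,.36],vel=.15);arm.wait(.2)
o,im,d,P=look("held_head",cams,get_obs)
print(o["time"],o["opening"],o["eef_pos"],o["force"])
for zt in np.arange(.205,.245,.004):
    try: print(zt.round(3),ring(P,d,zt,x,y,.025,.002))
    except Exception as e: print(e)
E
```

```text
False
[0.50068639 0.03478974 0.17500881] [ 0.01345621 -0.04886627  0.38252844]
0.5124942011695854 [-1.21217491  0.15857542  5.67970014] [0.50056094 0.03482016 0.175597  ]
9.65 0.5073076650476616 [0.50048538 0.03478272 0.35927695] [-0.17443565  0.29350098 -0.63428798]
0.205 (1698, array([500.7,  35.3]), 49.6, array([0.5016, 0.0397, 0.2051]))
0.209 (644, array([500.6,  35.1]), 49.8, array([0.5011, 0.0374, 0.209 ]))
0.213 (665, array([500.8,  35.2]), 49.9, array([0.5011, 0.0386, 0.213 ]))
0.217 (910, array([500.6,  35.1]), 49.7, array([0.501 , 0.0388, 0.217 ]))
0.221 (1282, array([500.7,  35.1]), 49.8, array([0.5013, 0.0371, 0.221 ]))
0.225 (1808, array([500.6,  34.9]), 49.9, array([0.5013, 0.0356, 0.225 ]))
0.229 (1146, array([501.3,  38.3]), 47.9, array([0.5016, 0.0348, 0.2283]))
0.233 (4, array([478.6,  44. ]), 4.7, array([0.4785, 0.044 , 0.233 ]))
0.237 (22, array([479.2,  46.2]), 1.7, array([0.4792, 0.0463, 0.2371]))
0.241 (49, array([500.4,  45.6]), 44.9, array([0.5004, 0.0463, 0.2411]))
0.245 (42, array([500.7,  45.5]), 44.3, array([0.5007, 0.0463, 0.2441]))
```

View pics/held_head.png

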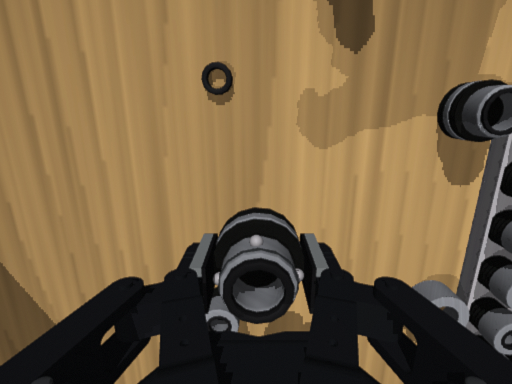

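View pics/pre_head.png

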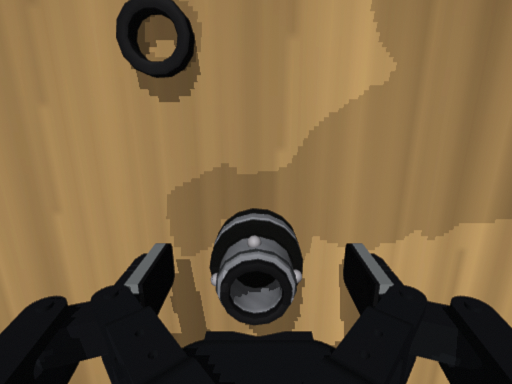

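```bash
python3 - <<'E'
from cell import cams
from look import *
for n,x,y in[("held_head",.5006,.035)]:
    f=np.load(f"pics/{n}.npz");o=dict(eef_pos=f["pos"],tool_rot=f["rot"]);d=f["d"];P=cloud(cams,"wrist",d,o)
    for zt in(.2265,.228,.229,.23): print(zt,ring(P,d,zt,x,y,.0195,.0012))
    m=(d>.03)&(P[...,2]>.226)&(np.hypot(P[...,0]-x,P[...,1]-y)<.0175);print(circ(P[m][:,:2]),np.percentile(P[m][:,2],[5,50,95]))
    c=P[m][:,:2];a=np.arctan2(c[:,1]-y,c[:,0]-x)
    # inner/outer radii by direction
    for k in range(8):
        s=(a>-np.pi+k*np.pi/4)&(a<-np.pi+(k+1)*np.pi/4);r=np.hypot(*(c[s]-[x,y]).T);print(k,s.sum(),r.min().round(4),r.max().round(4))
f=np.load("pics/w_nest.npz");o=dict(eef_pos=f["pos"],tool_rot=f["rot"]);P=cloud(cams,"wrist",f["d"],o)
for t in(.0015,.003): print(ring(P,f["d"],.07,.583,.266,.03,t))
m=(P[...,2]>.082)&(np.hypot(P[...,0]-.583,P[...,1]-.266)<.02);Q=P[m];print("dome",Q[:,2].max(),Q[Q[:,2]>.086].mean(0))
E
```

```text
0.2265 (1482, array([501.1,  34.3]), 31.1, array([0.5015, 0.0348, 0.2265]))
0.228 (1268, array([501.7,  34.7]), 30.1, array([0.5015, 0.0348, 0.2277]))
0.229 (273, array([501.4,  35.1]), 28.8, array([0.5013, 0.0351, 0.2283]))
0.23 (2, array([504.4,  39.4]), 24.7, array([0.5044, 0.0394, 0.2289]))
[0.50152523 0.03410957 0.01285804] [0.22670668 0.26592483 0.27552701]
0 188 0.0097 0.0141
1 209 0.01 0.0154
2 211 0.0106 0.0159
3 207 0.0115 0.0159
4 729 0.011 0.0175
5 2232 0.0086 0.0165
6 2152 0.0085 0.0162
7 405 0.0098 0.0168
(1189, array([583.1, 266. ]), 40.4, array([0.583 , 0.2659, 0.0701]))
(1241, array([583.1, 266. ]), 40.4, array([0.583 , 0.2661, 0.0699]))
dome 0.26511882262288555 [0.58307371 0.26841507 0.24836293]
```

```bash
python3 - <<'E'
from cell import arm,hand,cams,get_obs
from look import *
q=downq(0);x,y=.5822,.266
arm.move_ptp([x,y,.33],q)
arm.move_linear([x,y,.272],vel=.1);arm.wait(.2)
o=get_obs();print(o["eef_pos"],o["force"],o["time"])
hit=arm.move_linear([x,y,.241],vel=.03,until_force=8)
o=get_obs();print(hit,o["eef_pos"],o["force"],o["ft_torque"],o["opening"],o["time"])
look("placed_held",cams,get_obs)
im,_=cams.get_image("scene");cv2.imwrite("pics/sc1.png",cv2.resize(im[200:330,250:410],None,fx=4,fy=4,interpolation=2))
E
```

```text
[0.58247934 0.26610415 0.27289973] [-0.47912088  0.17120178 -2.13281016] 11.6083
True [0.58207484 0.26599445 0.24566516] [-0.63084164 -0.71564462  4.24783965] [-0.01865064 -0.01310279 -0.00675964] 0.5028598523342959 12.425
```

View pics/sc1.png

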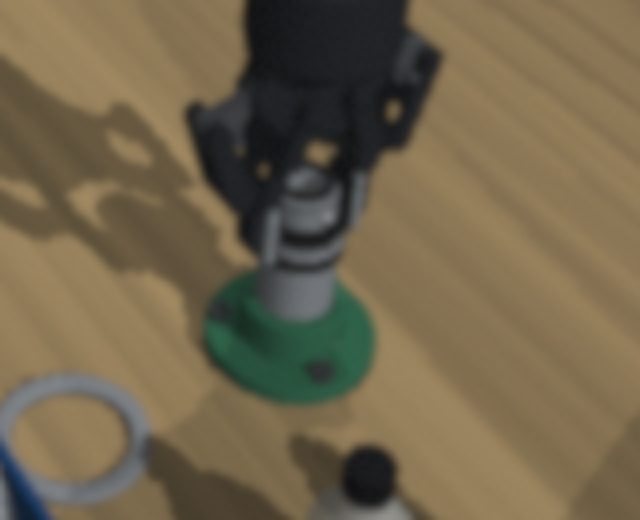

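The head stopped at TCP z 0.2457 (0.245 expected) and looks seated on the column. Next: release, check, then fetch the shell.

```bash
python3 - <<'E'
from cell import arm,hand,cams,get_obs
from look import *
q=downq(0);x,y=.5822,.266
hand.set_gripper(1.0)
arm.move_linear([x,y,.384],vel=.2);arm.wait(.2)
o,im,d,P=look("seated",cams,get_obs)
for zt in(.108,.110,.112,.114,.116): print(zt,ring(P,d,zt,x,y,.02,.0015))
print(ring(P,d,.114,x,y,.02,.003))
m=(d>.03)&(np.hypot(P[...,0]-x,P[...,1]-y)<.02)&(P[...,2]<.15);print("top",np.percentile(P[m][:,2],[90,97,99]))
print(o["eef_pos"],o["time"])
E
```

```text
0.108 (210, array([582.8, 265.5]), 35.0, array([0.5828, 0.2657, 0.1081]))
0.11 (213, array([582.7, 265.6]), 34.3, array([0.5832, 0.2656, 0.11  ]))
0.112 (212, array([582.8, 266.3]), 31.4, array([0.5833, 0.2666, 0.112 ]))
0.114 (392, array([582.8, 265.5]), 29.7, array([0.5828, 0.2657, 0.1139]))
0.116 (46, array([582.9, 265.7]), 28.6, array([0.5826, 0.2658, 0.115 ]))
(431, array([583.3, 265.8]), 30.6, array([0.5831, 0.2658, 0.1132]))
top [0.11381467 0.11447728 0.11482686]
[0.58190392 0.26587515 0.38225167] 14.0667
```

View pics/seated.png

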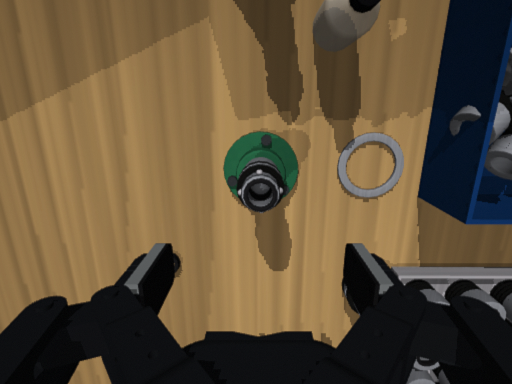

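```bash
python3 - <<'E'
from cell import arm,hand,cams,get_obs
from look import *
q=downq(0);x,y=.5405,-.2691
arm.move_ptp([x,y,.33],q)
arm.move_linear([x,y,.22],vel=.15)
print(arm.move_linear([x,y,.177],vel=.06,until_force=8))
hand.set_gripper(0.0,strength=100)
o=get_obs();print(o["opening"],o["force"],o["eef_pos"])
arm.move_linear([x,y,.36],vel=.15);arm.wait(.2)
o,im,d,P=look("held_shell",cams,get_obs)
print(o["time"],o["opening"],o["eef_pos"],o["force"])
zs=o["eef_pos"][2]-.177+.028
for dz in(-.002,-.001,0,.001,.002): print((zs+dz).round(4),ring(P,d,zs+dz,x,y,.0235,.001))
E
```

```text
False
0.5157867033850163 [-1.0153975  -0.18764971  5.92944609] [ 0.54075769 -0.26923932  0.17797037]
19.8417 0.517136716630062 [ 0.54038802 -0.26904589  0.35910553] [0.6587733  0.48496491 0.22458877]
0.2081 (2481, array([ 540.5, -269.1]), 47.0, array([ 0.5415, -0.2686,  0.2082]))
0.2091 (4431, array([ 540.5, -269.1]), 47.0, array([ 0.5413, -0.2688,  0.2091]))
0.2101 (2388, array([ 540.5, -269.1]), 47.0, array([ 0.5411, -0.2689,  0.2098]))
0.2111 (208, array([ 540.6, -269. ]), 46.8, array([ 0.5415, -0.2684,  0.211 ]))
0.2121 (46, array([ 540.5, -269.2]), 46.9, array([ 0.5415, -0.2692,  0.2121]))
```

View pics/held_shell.png

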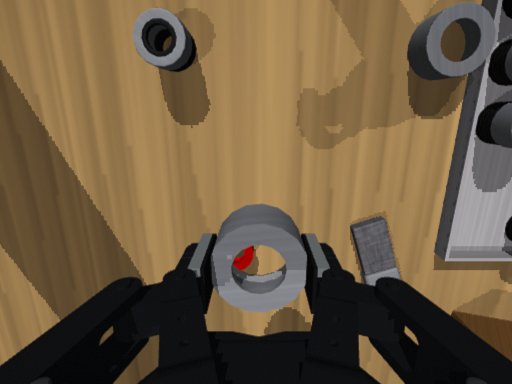

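```bash
python3 - <<'E'
from cell import arm,hand,cams,get_obs
from look import *
q=downq(0);x,y=.5821,.2658
arm.move_ptp([x,y,.34],q)
arm.move_linear([x,y,.288],vel=.1);arm.wait(.2)
o=get_obs();print(o["eef_pos"],o["force"],o["time"])
for z in (.284,.281,.279,.277,.275,.273,.2715,.270,.2685,.267,.2655):
    h=arm.move_linear([x,y,z],vel=.03,until_force=30)
    o=get_obs();print(z,h,np.round(o["eef_pos"],4),np.round(o["force"],1),o["opening"].round(4),round(o["time"],2))
    if o["force"][2]>22 and (z<.273) or np.linalg.norm(o["force"])>35: break
look("press1",cams,get_obs)
im,_=cams.get_image("scene");cv2.imwrite("pics/sc2.png",cv2.resize(im[200:330,250:410],None,fx=4,fy=4,interpolation=2))
E
```

```text
[0.58240433 0.26588296 0.28889538] [-0.15169715 -0.12523916 -0.57901806] 22.7Traceback (most recent call last):
  File "<stdin>", line 9, in <module>
AttributeError: 'float' object has no attribute 'round'
```

```bash
python3 - <<'E'
from cell import arm,hand,cams,get_obs
from look import *
q=downq(0);x,y=.5821,.2658
for z in (.281,.279,.277,.275,.273,.2715,.270,.2685,.267,.2655):
    h=arm.move_linear([x,y,z],vel=.03,until_force=30)
    o=get_obs();print(z,h,np.round(o["eef_pos"],4),np.round(o["force"],1),round(o["opening"],4),round(o["time"],2))
    if o["force"][2]>22 and (z<.273) or np.linalg.norm(o["force"])>35: break
look("press1",cams,get_obs)
im,_=cams.get_image("scene");cv2.imwrite("pics/sc2.png",cv2.resize(im[200:330,250:410],None,fx=4,fy=4,interpolation=2))
E
```

```text
0.281 False [0.582  0.2658 0.2807] [-0.   0.4 -1.3] 0.5221 23.23
0.279 False [0.5819 0.2657 0.2789] [-1.9 -0.3  1.2] 0.5209 23.48
0.277 False [0.582  0.2658 0.2775] [-1.3 -0.4  4.3] 0.5221 23.73
0.275 False [0.5823 0.2659 0.2756] [-1.3  0.2  4.4] 0.519 23.98
0.273 False [0.582  0.2657 0.272 ] [-0.5 -0.3 -3. ] 0.518 24.23
0.2715 False [0.5821 0.2658 0.2711] [-0.1 -0.5 -0.9] 0.5199 24.48
0.27 False [0.5822 0.2658 0.27  ] [-0.6 -0.2 -1.7] 0.5218 24.73
0.2685 False [0.5822 0.2659 0.2696] [-1.3 -0.5  4.2] 0.5198 24.98
0.267 False [0.5821 0.2659 0.2695] [-4.4  0.2 12.5] 0.523 25.23
0.2655 False [0.5821 0.2659 0.2694] [-6.1 -1.7 19.5] 0.5238 25.48
```

View pics/sc2.png

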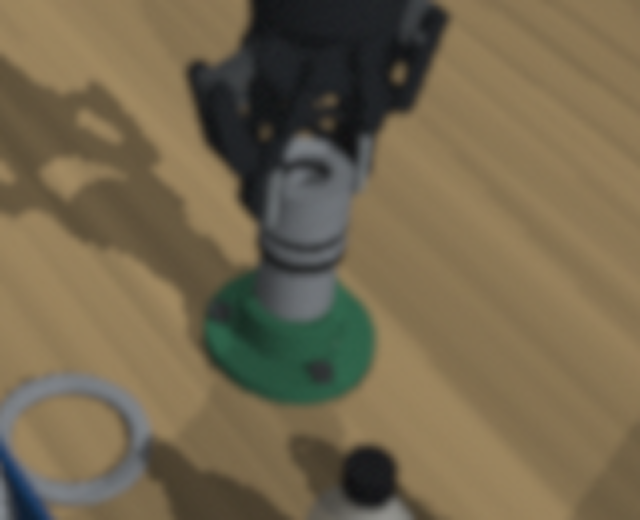

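View pics/press1.png

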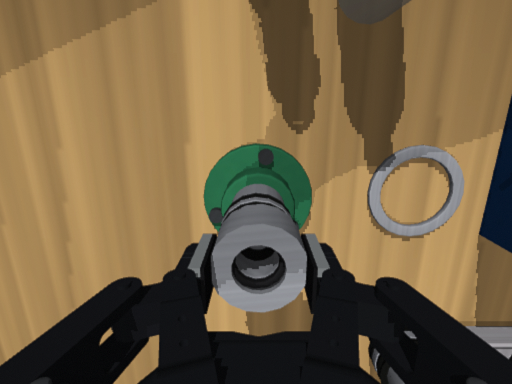

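The snap shows between TCP z 0.2756 and 0.272. The hard stop is at 0.2695, as expected. I'll add a little push and check that it holds steady.

```bash
python3 - <<'E'
from cell import arm,hand,cams,get_obs
from look import *
arm.move_linear([.5821,.2658,.2642],vel=.03,until_force=20)
for i in range(4):
    arm.wait(.4);o=get_obs();print(np.round(o["eef_pos"],4),np.round(o["force"],1),round(o["opening"],4),round(o["time"],2))
o,im,d,P=look("fin",cams,get_obs)
x,y=.5825,.2658
m=(d>.03)&(np.hypot(P[...,0]-x,P[...,1]-y)<.022)&(np.hypot(P[...,0]-x,P[...,1]-y)>.015)&(P[...,2]<.14)
print("shell top z",np.percentile(P[m][:,2],[10,50,75,90]))
# tilt: top ring plane
Q=P[m];Q=Q[abs(Q[:,2]-.12)<.003];A=np.c_[Q[:,:2]-[x,y],np.ones(len(Q))];print(len(Q),np.linalg.lstsq(A,Q[:,2],rcond=None)[0])
E
```

```text
[0.582  0.2659 0.2693] [-6.8 -2.  25.7] 0.5212 26.23
[0.582  0.266  0.2693] [-7.5 -1.6 25.6] 0.5189 26.63
[0.582  0.2659 0.2693] [-7.  -2.7 24.6] 0.5192 27.03
[0.582  0.2659 0.2693] [-6.8 -3.2 24.7] 0.5207 27.43
shell top z [0.04868451 0.11927909 0.11977534 0.1202657 ]
3300 [-0.0012203  -0.00116278  0.11943214]
```

The shell top is at 0.1194–0.120 m (0.120 nominal), it is level, and the push holds steady at about 25 N.

```bash
python3 -c "
from cell import job
print(job.job_done())"
```

```text
the job is handed in; nothing more can be done
None
```

The seal head is fully down on the nest pilot, and its steel shell is snapped over it and home on the collar. I handed the job in at about 27.5 s with the gripper still on the shell, pressing down with about 25 N.

- **Head:** its top measured 0.114 m after release, as it should be when fully seated.
- **Snap:** the push force rose to only about 4–5 N in my samples, taken every 2 mm, then dropped between 5 and 3 mm short of home. That is below the 7–20 N you described. I think the peak fell between samples, because the drop came where it should.
- **Shell home:** it reached a hard stop at TCP z 0.2695. The shell top then measured 0.1194–0.120 m against 0.120 m nominal, and it was level.
- **Final press:** the force held at 24.6–25.7 N over 1.2 s, along with a sideways force of about 7 N.
- **Other parts:** I did not touch them on purpose, and none looked moved in the wrist views. I did not take a final overview picture to check them all.

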